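# Three turns on the piston pump

## Robot

A 6-joint arm with a two-finger parallel gripper is mounted at the origin on the work surface. World frame = base frame: x ahead of the robot, y to its left, z up, the work surface at z = 0. Lengths are in m, angles in rad, forces in N, time in s.
With the tool pointing down it reaches from about 0.35 to 0.925 m from the base axis. Payload 6.4 kg.
Tool frame: the origin (TCP) lies midway between the tips of the shut fingers; the grasp point (between the pads) lies 19 mm behind it (bot.tcp_to_grasp is the z of the grasp point in the tool frame, in m); z points along the fingers, y is the line along which they close (so a half turn about z gives the same grasp; the last joint's range is limited). The gripper opens to 85 mm and grips with 20 to 120 N. Pads are 22 mm wide; open, the fingers measure 114 mm over their backs; the gripper's body (76 mm by 85 mm) begins 54 mm behind the grasp point. The pads swing forward as they close: fully open they stand 13 mm farther back than shut.
Start: joints at [-1.296, 0.245, 1.558, -0, 1.339, -0.174], TCP at [0.282, -0.586, 0.231] pointing down, gripper open.
Joint ranges: [-3.13, 3.13], [-1.02, 2.26], [0.13, 2.54], [-0.95, 4.09], [0.21, 2.88], [-2.74, 2.74]. Speed limits (rad/s): [2.57, 2.57, 3.14, 3.14, 3.14, 3.14].

## Interface

Orientations are given as a unit quaternion [w, x, y, z].
In Python, from plant import bot, optics, ticket gives the robot as it stands. The module is installed in compiled form; this text tells all that it offers.
- The arm moves only by the tool apply_moves, never from a script. Its argument "series" is a list of rows, each an object of numbers: "dx", "dy", "dz": the shift along the tool's x, y, z in m; "wx", "wy", "wz": the turn, a rotation vector about the tool's x, y, z in rad. A call has 1 to 12 rows; each row shifts and turns the commanded pose from where the row before left it, along the tool's axes as they then stand; what a row does not reach is not made up. A row lasts 1/10 s, in which the tool goes at most 50 mm and 8.59 degrees, less where a joint would pass 70% of its speed; a pose out of reach is approached as far as the arm can. A call is refused whole if a number of a shift passes 0.05 or a number of a turn 0.15, either way. A call with a gripper value outside its range is refused whole. "claw" is the finger opening in m, from 0 to 0.0854, set as the call begins (left out, the last holds). The fingers move at their own pace and stop on an object; "newtons" is the grip in N (left out, the last holds). Time passes only in rows, so rows that do not move let the fingers close. It gives the time, the measured TCP pose, the force, the opening and the grip force at its end, in the units of the state.
- bot.sense(): the state, without advancing time (a new reading comes with each control period).
- optics.grab_frame(name): name is "scene" or "side" or "wrist"; returns a dict with "color" (384x512x3 uint8, red, green, blue), "depth" (384x512 float32, m along the optical axis (not along the pixel's ray), 0 where there is no reading), "fx", "fy", "cx", "cy" (pixels), "xyz" and "orientation" of the camera in the world. Camera axes: x right, y down, z forward; pixel columns grow to the right and rows downward; lengths in m; the calibration is good to about 2 mm. The wrist camera is an equidistant fisheye: a pixel r from the principal point sees the ray r / f radians off the axis. A picture is of the moment at which its call begins.
- ticket.finish_job(): hands the job in; it is judged then, once.
The state is a dict: "time": time; "qpos": joint angles; "joint_vel": joint speeds; "joint_efforts": joint torques, N m; "tool_pos": TCP position; "tcp_rot": TCP orientation; "contact_force": force on the tool from outside, world axes, zero at the start; "ft_torque": the same for the moment, N m; "width": opening from 0.0 (shut) to 1.0 (fully open); "finger_force": force on a finger pad.
Only numpy, scipy, OpenCV 4.12 (cv2) and the standard library are available. Lean on these libraries where they do the work, as an engineer would, in place of code of your own. Each camera call takes 0.05 s, during which the arm holds its last target. There are 200 camera calls.

## Task

Get the hand-cranked piston pump ready for its leak check. With the outlet valve still open, crank the piston down until you feel it meet its bottom stop, without forcing it, then crank it back up exactly three full turns from that stop, and finally close the outlet valve by swinging its lever fully crosswise to the pipe. Let go of the pump and leave the bottles, glassware and spanner standing or lying where they are.

Things in the scene. Friction and masses are not known exactly. Their poses are not given: they have to be found in the camera images.
- pump: the whole pump, fixed to the bench: grey base plate 130 x 290 x 19 mm, a glass barrel between two round heads (84 mm across) with three tie rods, a crank on top (265 mm above the bench at most). Origin: on the bench, on the vertical axis of barrel and crank. z up; the plate runs from 55 mm on the +y side to 235 mm on the -y side, where the outlet pipe and valve lie
- crank_axis (a point): point on the crank's vertical axis, at the knob's mid height (242.5 mm above the bench). Seen from above, clockwise lowers the piston, counter-clockwise raises it, 1 mm a turn; the crank itself stays level. It drags (3 to 4 N at the knob) and stays where left. At the start the piston is 0.35 to 0.9 turns above its stop; the crank is clamped on at any angle, so the angle of the stop is unknown
- knob (a point): centre of the crank's black upright knob, 25 mm across, 45 mm tall (220 to 265 mm above the bench), 55 mm from the crank's axis. It spins freely on its pin, so it can be held in a fixed orientation while the crank goes round. Below it is the crank arm (top 216 mm above the bench, hub top 222 mm); nothing stands higher inside the knob's circle
- piston (a point): centre of the white piston, 37 mm across, 16 mm thick, in the glass barrel; it moves only up and down, 1 mm for each turn of the crank, and there is nothing to read it by. At its bottom stop the crank turns on only by the give of its bearing: the push at the knob climbs from the drag by about 1.6 N for each further degree
- valve_pivot (a point): pivot of the outlet valve's lever, at the lever's mid height (64 mm above the bench), 190 mm from the barrel's axis towards the pump's -y; the lever turns about the vertical through it
- lever (a point): point on the centre line of the black sleeve of the valve's lever, 60 mm from the pivot, at mid height (64 mm above the bench); the sleeve is 17 mm wide, 13 mm high and reaches from 32 to 77 mm from the pivot. Beneath it, up to 39 mm above the bench, runs the outlet pipe. It turns stiffly (about 3 N here) and stays where it is left
- valve (a joint): angle of the valve's lever (rad): 0 along the pipe, pointing to the pump's -y = open; 1.571 crosswise, pointing to the pump's -x = shut. Hard stops at 0 and 1.65. It grows as the lever turns clockwise seen from above
- bottle_a: bystander: clear reagent bottle with blue cap, 94 mm across, 225 mm tall; origin under its middle
- bottle_b: bystander: the same kind of bottle
- white_bottle: bystander: white plastic bottle, 68 mm across, 150 mm tall; origin under its middle
- flask: bystander: conical glass flask, 86 mm across, 122 mm tall; origin under its middle
- beaker: bystander: small glass beaker, 42 mm across, 60 mm tall, standing on the pump's plate beside the pipe; origin under its middle
- spanner: bystander: small steel spanner, 125 mm long, 5 mm thick, lying on the pump's plate on the other side of the pipe
- oil_cup (a point): small brass oil cup on the side of the crank's bearing, 26 mm from the axis towards the pump's +y, 190 mm above the bench. The bearing sits in a rubber bush: it twists about the crank's axis by 0.6 degree for each newton at the knob and springs back. Twisted 14 degrees clockwise (the cup 6.4 mm towards the pump's +x; 22 N or so at the knob) the stop is being forced

How it is judged:
On the way, in this order (a step that is already met when the one before it is completed fails the run):
1. the piston is down on its bottom stop, the valve still open (z of piston in the frame of pump below 0.055015 m and value of joint valve below 0.3 rad), for 0.05 s.
2. the piston is three turns (3 mm) up from its stop, to an eighth of a turn, the valve still open (z of piston in the frame of pump between 0.057875 and 0.058125 m and value of joint valve below 0.3 rad), for 0.2 s.
3. the valve is shut (value of joint valve above 1.47 rad), for 0.1 s.
At the end, for the whole second after the job is handed in: The piston stands three full turns of the crank above its bottom stop, within an eighth of a turn (45 degrees) either way; the valve's lever is crosswise (within 0.1 rad, or on its far stop); the robot has let go (z of piston in the frame of pump between 0.057875 and 0.058125 m and value of joint valve above 1.47 rad); the robot touches nothing.
It fails at once if the stop is forced: the crank's bearing is twisted clockwise by more than about 14 degrees (about 22 N at the knob) (x of oil_cup in the frame of pump above 0.0064 m).
It fails at once if a bystander is shifted by more than 25 mm (distance of any of bottle_a, bottle_b, white_bottle, flask, beaker, spanner from where it was at the start of the episode above 0.025 m).
It also fails if it takes over 72 s, if anything falls off the work surface, if the arm or the gripper's body presses on something with over 40 N, if the wrist force passes 120 N, or if a joint passes its speed limit or range.

## Working session

There is one attempt and no reset: what is moved stays moved. The work goes in short steps, Python scripts to look and compute and a tool call to move; the robot and the scene stay as the last step left them, time stands still between calls to the robot, and variables do not carry over. Pictures are saved under pics/ and viewed, at most 10 in all, crops included, and the job is handed in when it is done.

Besides the shell and the picture viewer there is one more tool, called by a JSON object that holds its "op" and its "data". apply_moves: Moves the arm, as the interface text tells. Its arguments: {"type":"object","properties":{"series":{"type":"array","items":{"type":"object","properties":{"dx":{"type":"number"},"dy":{"type":"number"},"dz":{"type":"number"},"wx":{"type":"number"},"wy":{"type":"number"},"wz":{"type":"number"}}}},"claw":{"type":"number"},"newtons":{"type":"number"}},"required":["series"]}

```bash
mkdir -p pics; cat > h.py <<'E'
import numpy as np, cv2
from scipy.spatial.transform import Rotation as R
from plant import bot, optics, ticket
def rot(q): return R.from_quat([q[1],q[2],q[3],q[0]])
def cloud(f):
    v,u=np.mgrid[0:384,0:512]; d=f["depth"]
    p=np.stack([(u-f["cx"])/f["fx"]*d,(v-f["cy"])/f["fy"]*d,d],-1)
    return p@rot(f["orientation"]).as_matrix().T+np.array(f["xyz"])
E
python3 - <<'E'
from h import *
s=bot.sense(); print(s)
ims=[]
for n in("scene","side"):
    f=optics.grab_frame(n); np.savez(f"{n}.npz",**f); ims.append(f["color"]); print(n,f["xyz"],f["orientation"],f["fx"])
    cv2.imwrite(f"pics/{n}.png",cv2.resize(f["color"][:,:,::-1],(800,600)))
E
```

```text
{'time': 0.0, 'qpos': array([-1.29611134e+00,  2.45827701e-01,  1.55903494e+00,  8.30375076e-06,
        1.33869267e+00, -1.74106798e-01]), 'joint_vel': array([ 2.38236258e-04, -3.46438316e-04, -2.55631931e-03, -6.20948326e-04,
        1.56141869e-03,  7.31074212e-05]), 'joint_efforts': array([ 1.85317309e-03, -4.29500771e+01, -3.26128542e+01, -4.08015680e-06,
        5.26945936e-03,  1.47254548e-05]), 'tool_pos': array([ 0.28186785, -0.58507806,  0.23016036]), 'tcp_rot': array([-9.80290956e-04,  9.74928453e-01,  2.22516399e-01, -4.52948299e-05]), 'contact_force': array([-0.50473763, -0.5593132 ,  0.30353869]), 'ft_torque': array([-0.05485096, -0.0196951 , -0.03454685]), 'finger_force': 0.0, 'width': 0.9975511894503636}
scene [1.17508302 0.19406287 1.23353491] [-0.16198648  0.58193875  0.76563559 -0.22115565] 479.81496172410834
side [0.60884284 0.96087172 0.91899144] [-0.01887185  0.01812827  0.89434459 -0.44661278] 495.14754629439886
```

View pics/scene.png

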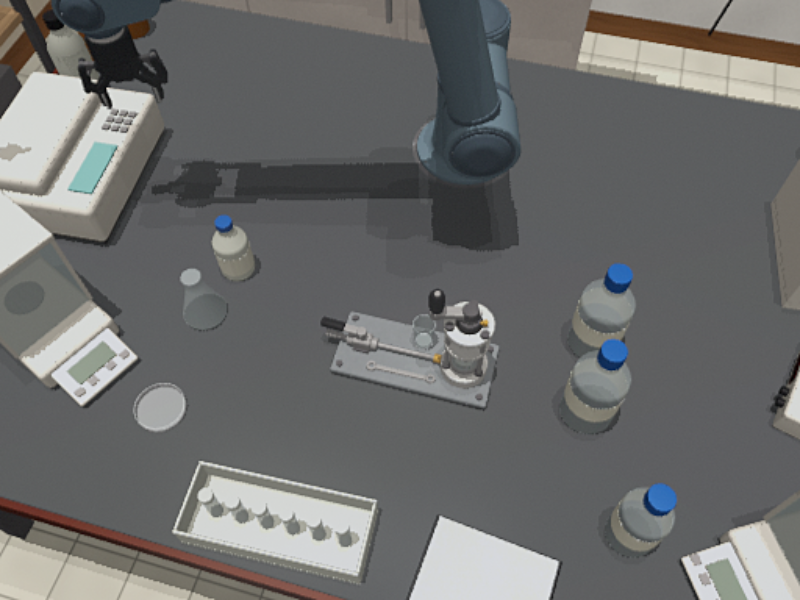

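View pics/side.png

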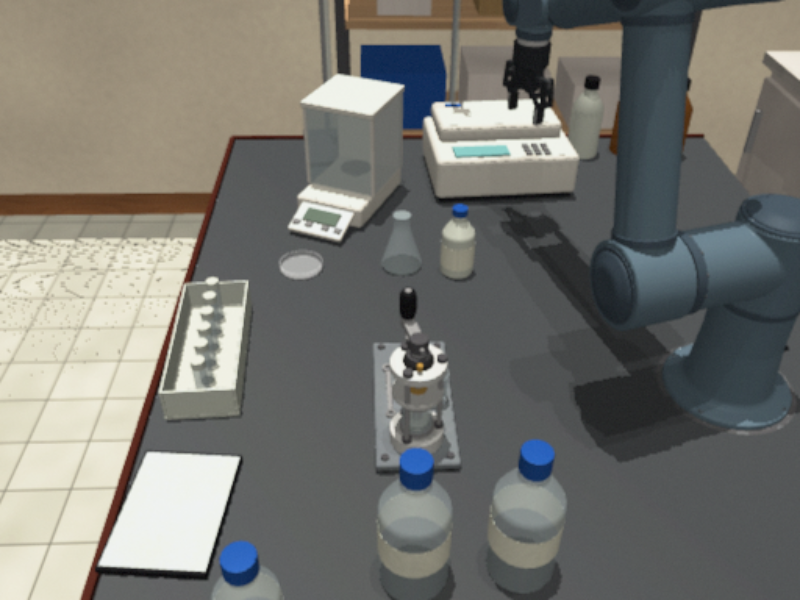

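The scene picture (800-wide) shows the pump barrel at ~(467,345), knob at (437,300), and the lever sleeve at (335,325) pointing along the pipe. The beaker at (424,330) is on the robot's side of the pipe. Side view: knob (408,303), hub (418,355).

```bash
python3 - <<'E'
from h import *
def load(n):
    f=dict(np.load(n+".npz")); return f,cloud(f)
f,p=load("scene")
# plate
m=np.zeros((384,512),bool); m[195:265,205:325]=1
pl=m&(abs(p[...,2]-.019)<.004)&(f["depth"]>0)
n,l,st,c=cv2.connectedComponentsWithStats(pl.astype(np.uint8))
P=p[pl][:,:2].astype(np.float32)
r=cv2.minAreaRect(P*1000); print("plate",r,len(P)); print(cv2.boxPoints(r))
for n in("scene","side"):
    f,p=load(n); z=p[...,2]; near=(np.hypot(p[...,0]-.55,p[...,1])<.3)
    c=f["color"].astype(int)
    for lo,hi,t in((.222,.275,"knob"),(.217,.226,"hub?"),(.05,.075,"lev")):
        k=(z>lo)&(z<hi)&(f["depth"]>0)&(c.max(-1)<70)
        k[:,:200 if n=="scene" else 0]=0
        k[:, (330 if n=="scene" else 310):]=0
        k[:150]=0; k[300:]=0
        v,u=np.nonzero(k); q=p[k]
        if len(q): print(n,t,len(q),np.median(u),np.median(v),q.min(0).round(4),q.max(0).round(4),q.mean(0).round(4))
E
```

```text
plate ((548.5008544921875, 31.417137145996094), (131.80886840820312, 289.873046875), 0.4851975440979004) 2203
[[ 481.37143   175.79036 ]
 [ 483.82614  -114.07227 ]
 [ 615.63025  -112.956085]
 [ 613.17554   176.90656 ]]
scene knob 125 279.0 193.0 [0.5496 0.0557 0.2233] [0.5744 0.0813 0.2703] [0.5669 0.0696 0.2524]
scene hub? 5 300.0 202.0 [0.5483 0.0665 0.219 ] [0.5699 0.1352 0.2233] [0.559  0.1147 0.2203]
scene lev 100 214.0 207.0 [ 0.5385 -0.1447  0.0503] [0.5727 0.1575 0.0747] [ 0.5508 -0.0912  0.0677]
side knob 183 261.0 195.0 [0.5483 0.0619 0.2224] [0.5717 0.0855 0.2677] [0.5606 0.0782 0.2475]
side hub? 27 263.0 204.0 [0.536  0.0683 0.2176] [0.5692 0.136  0.2259] [0.554  0.1042 0.2214]
side lev 25 262.0 279.0 [ 0.5092 -0.0619  0.0502] [0.5685 0.1613 0.0627] [0.5466 0.1263 0.0526]
```

{"op": "apply_moves", "data": {"series": [{"dz":-0.03,"wz":0.1495},{"dz":-0.03,"wz":0.1495},{"dz":-0.03,"wz":0.1495},{"dx":0.018,"dy":-0.042},{"dx":0.018,"dy":-0.042},{"dx":0.018,"dy":-0.042},{"dx":0.018,"dy":-0.042},{"dx":0.018,"dy":-0.042},{"dx":0.018,"dy":-0.042},{"dx":0.018,"dy":-0.042},{"dx":0.018,"dy":-0.042},{"dx":0.018,"dy":-0.042}], "claw": 0.0854}}

```text
validation failed for argument at $.se...
```

{"op": "apply_moves", "data": {"series": [{"dx":0,"dy":0,"dz":-0.03,"wx":0,"wy":0,"wz":0.1495},{"dx":0,"dy":0,"dz":-0.03,"wx":0,"wy":0,"wz":0.1495},{"dx":0,"dy":0,"dz":-0.03,"wx":0,"wy":0,"wz":0.1495}], "claw": 0.0854}}

```text
time: 0.4
tool_pos: [0.2819, -0.5852, 0.3214]
tcp_rot: [-0.001, 1.0, -0.003, -0.0]
contact_force: [-0.0, -1.1, -0.0]
width: 1.0
finger_force: 0.0
```

{"op": "apply_moves", "data": {"series": [{"dx":0.018,"dy":-0.042,"dz":0,"wx":0,"wy":0,"wz":0},{"dx":0.018,"dy":-0.042,"dz":0,"wx":0,"wy":0,"wz":0},{"dx":0.018,"dy":-0.042,"dz":0,"wx":0,"wy":0,"wz":0},{"dx":0.018,"dy":-0.042,"dz":0,"wx":0,"wy":0,"wz":0},{"dx":0.018,"dy":-0.042,"dz":0,"wx":0,"wy":0,"wz":0},{"dx":0.018,"dy":-0.042,"dz":0,"wx":0,"wy":0,"wz":0},{"dx":0.018,"dy":-0.042,"dz":0,"wx":0,"wy":0,"wz":0},{"dx":0.018,"dy":-0.042,"dz":0,"wx":0,"wy":0,"wz":0},{"dx":0.018,"dy":-0.042,"dz":0,"wx":0,"wy":0,"wz":0},{"dx":0.018,"dy":-0.042,"dz":0,"wx":0,"wy":0,"wz":0},{"dx":0.018,"dy":-0.042,"dz":0,"wx":0,"wy":0,"wz":0},{"dx":0.018,"dy":-0.042,"dz":0,"wx":0,"wy":0,"wz":0}]}}

```text
time: 1.6
tool_pos: [0.4981, -0.0796, 0.321]
tcp_rot: [-0.0, 1.0, 0.0, -0.0]
contact_force: [0.1, 0.2, -0.1]
width: 1.001
finger_force: 0.0
```

{"op": "apply_moves", "data": {"series": [{"dx":0.016,"dy":-0.037,"dz":0,"wx":0,"wy":0,"wz":0},{"dx":0.016,"dy":-0.037,"dz":0,"wx":0,"wy":0,"wz":0},{"dx":0.016,"dy":-0.037,"dz":0,"wx":0,"wy":0,"wz":0},{"dx":0,"dy":0,"dz":0,"wx":0,"wy":0,"wz":0},{"dx":0,"dy":0,"dz":0,"wx":0,"wy":0,"wz":0}]}}

```text
time: 2.1
tool_pos: [0.5456, 0.0301, 0.3207]
tcp_rot: [0.0, 1.0, 0.001, -0.001]
contact_force: [-0.7, -0.1, 0.1]
width: 1.001
finger_force: 0.0
```

{"op": "apply_moves", "data": {"series": [{"dx":0.0157,"dy":-0.0382,"dz":0,"wx":0,"wy":0,"wz":0},{"dx":0,"dy":0,"dz":0.03,"wx":0,"wy":0,"wz":0},{"dx":0,"dy":0,"dz":0.03,"wx":0,"wy":0,"wz":0},{"dx":0,"dy":0,"dz":0.029,"wx":0,"wy":0,"wz":0},{"dx":0,"dy":0,"dz":0,"wx":0,"wy":0,"wz":0}], "claw": 0.045}}

```text
time: 2.6
tool_pos: [0.5585, 0.0666, 0.2274]
tcp_rot: [-0.0, 1.0, -0.001, -0.005]
contact_force: [0.1, -0.2, -0.1]
width: 0.528
finger_force: 0.0
```

```bash
python3 - <<'E'
from h import *
f=optics.grab_frame("wrist"); cv2.imwrite("pics/w1.png",f["color"][:,:,::-1])
f=optics.grab_frame("side"); cv2.imwrite("pics/s1.png",cv2.resize(f["color"][150:300,190:340,::-1],(600,600)))
s=bot.sense();print(s["tool_pos"],s["contact_force"])
E
```

```text
[0.5614329  0.06665314 0.23263471] [0.40111611 0.09002001 0.38793184]
```

View pics/w1.png

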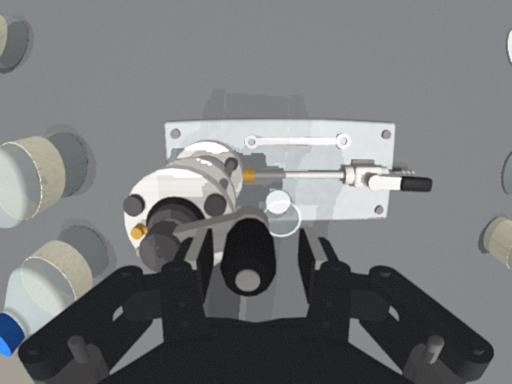

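The knob (248,250) sits between the fingers at (205,262) and (312,262), so I can close on it.

{"op": "apply_moves", "data": {"series": [{"dx":0,"dy":0,"dz":0,"wx":0,"wy":0,"wz":0},{"dx":0,"dy":0,"dz":0,"wx":0,"wy":0,"wz":0},{"dx":0,"dy":0,"dz":0,"wx":0,"wy":0,"wz":0},{"dx":0,"dy":0,"dz":0,"wx":0,"wy":0,"wz":0},{"dx":0,"dy":0,"dz":0,"wx":0,"wy":0,"wz":0}], "claw": 0.0, "newtons": 30}}

```text
time: 3.2
tool_pos: [0.5626, 0.0682, 0.2344]
tcp_rot: [-0.0, 1.0, 0.0, 0.002]
contact_force: [0.4, 4.1, 6.0]
width: 0.286
finger_force: 30.2
```

```bash
cat > arc.py <<'E'
# usage: arc.py start_deg step_deg n : prints rows for knob circle (tool x=+x world, tool y=-y world)
import sys,numpy as np,json
a0,st,n=map(float,sys.argv[1:4]); r=float(sys.argv[4]) if len(sys.argv)>4 else .055
a=np.radians(a0+st*np.arange(int(n)+1)); p=np.round(r*np.c_[np.cos(a),-np.sin(a)],4)
for d in np.diff(p,axis=0).round(4): print(*d)
E
cat > st.py <<'E'
from h import *
s=bot.sense(); d=s["tool_pos"][:2]-[.5477,.1214]; a=np.arctan2(d[1],d[0]); t=np.array([np.sin(a),-np.cos(a)])
F=s["contact_force"][:2]
print("t",round(s["time"],2),s["tool_pos"].round(4),"r",np.hypot(*d).round(4),"deg",np.degrees(a).round(1),"resist cw",(-F@t).round(2),"radial out",(F@d/np.hypot(*d)).round(2),"F",s["contact_force"].round(2),"w",round(s["width"],3))
E
python3 st.py; python3 arc.py -75.6 -8 6
```

```text
t 3.2 [0.5626 0.0682 0.2344] r 0.0553 deg -74.3 resist cw 1.52 radial out -3.85 F [0.42 4.12 6.04] w 0.286
-0.0076 0.0014
-0.0076 0.0003
-0.0077 -0.0008
-0.0074 -0.0018
-0.0072 -0.0028
-0.0066 -0.0038
```

```bash
python3 arc.py -75.6 -8 12
```

```text
-0.0076 0.0014
-0.0076 0.0003
-0.0077 -0.0008
-0.0074 -0.0018
-0.0072 -0.0028
-0.0066 -0.0038
-0.0061 -0.0047
-0.0054 -0.0055
-0.0045 -0.0061
-0.0037 -0.0068
-0.0027 -0.0072
-0.0016 -0.0075
```

{"op": "apply_moves", "data": {"series": [{"dx":-0.0076,"dy":0.0014,"dz":0,"wx":0,"wy":0,"wz":0},{"dx":-0.0076,"dy":0.0003,"dz":0,"wx":0,"wy":0,"wz":0},{"dx":-0.0077,"dy":-0.0008,"dz":0,"wx":0,"wy":0,"wz":0},{"dx":-0.0074,"dy":-0.0018,"dz":0,"wx":0,"wy":0,"wz":0},{"dx":-0.0072,"dy":-0.0028,"dz":0,"wx":0,"wy":0,"wz":0},{"dx":-0.0066,"dy":-0.0038,"dz":0,"wx":0,"wy":0,"wz":0}]}}

```text
time: 3.8
tool_pos: [0.5197, 0.075, 0.2346]
tcp_rot: [0.0, 1.0, 0.0, 0.004]
contact_force: [6.4, 2.6, 2.4]
width: 0.284
finger_force: 29.6
```

```bash
python3 st.py
```

```text
t 3.8 [0.5197 0.075  0.2346] r 0.0542 deg -121.0 resist cw 4.08 radial out -5.55 F [6.36 2.65 2.43] w 0.284
```

{"op": "apply_moves", "data": {"series": [{"dx":-0.0054,"dy":-0.0059,"dz":0,"wx":0,"wy":0,"wz":0},{"dx":-0.0054,"dy":-0.0055,"dz":0,"wx":0,"wy":0,"wz":0},{"dx":-0.0045,"dy":-0.0061,"dz":0,"wx":0,"wy":0,"wz":0},{"dx":-0.0037,"dy":-0.0068,"dz":0,"wx":0,"wy":0,"wz":0},{"dx":-0.0027,"dy":-0.0072,"dz":0,"wx":0,"wy":0,"wz":0},{"dx":-0.0016,"dy":-0.0075,"dz":0,"wx":0,"wy":0,"wz":0},{"dx":0,"dy":0,"dz":0,"wx":0,"wy":0,"wz":0}]}}

```text
time: 4.5
tool_pos: [0.4949, 0.113, 0.2347]
tcp_rot: [0.002, 1.0, 0.001, 0.001]
contact_force: [-4.5, -3.2, 8.6]
width: 0.279
finger_force: 29.7
```

```bash
python3 st.py; python3 arc.py -171.6 -4 12
```

```text
t 4.5 [0.4949 0.113  0.2347] r 0.0534 deg -171.0 resist cw 2.42 radial out 4.95 F [-4.51 -3.17  8.63] w 0.279
-0.0004 -0.0038
-0.0002 -0.0038
0.0001 -0.0039
0.0004 -0.0038
0.0006 -0.0038
0.0009 -0.0037
0.0012 -0.0036
0.0014 -0.0036
0.0017 -0.0035
0.0019 -0.0033
0.0021 -0.0032
0.0023 -0.0031
```

{"op": "apply_moves", "data": {"series": [{"dx":-0.0014,"dy":-0.0038,"dz":0,"wx":0,"wy":0,"wz":0},{"dx":-0.0002,"dy":-0.0038,"dz":0,"wx":0,"wy":0,"wz":0},{"dx":0.0001,"dy":-0.0039,"dz":0,"wx":0,"wy":0,"wz":0},{"dx":0.0004,"dy":-0.0038,"dz":0,"wx":0,"wy":0,"wz":0},{"dx":0.0006,"dy":-0.0038,"dz":0,"wx":0,"wy":0,"wz":0},{"dx":0.0009,"dy":-0.0037,"dz":0,"wx":0,"wy":0,"wz":0},{"dx":0,"dy":0,"dz":0,"wx":0,"wy":0,"wz":0}]}}

```text
time: 5.2
tool_pos: [0.4954, 0.1357, 0.2347]
tcp_rot: [0.002, 1.0, 0.0, 0.001]
contact_force: [-2.8, -2.1, 8.3]
width: 0.283
finger_force: 29.7
```

```bash
python3 st.py
```

```text
t 5.2 [0.4954 0.1357 0.2347] r 0.0542 deg 164.6 resist cw 2.73 radial out 2.14 F [-2.79 -2.06  8.26] w 0.283
```

{"op": "apply_moves", "data": {"series": [{"dx":0.0012,"dy":-0.0036,"dz":0,"wx":0,"wy":0,"wz":0},{"dx":0.0014,"dy":-0.0036,"dz":0,"wx":0,"wy":0,"wz":0},{"dx":0,"dy":0,"dz":0,"wx":0,"wy":0,"wz":0}]}}

```text
time: 5.5
tool_pos: [0.4978, 0.1431, 0.2347]
tcp_rot: [0.002, 1.0, 0.0, 0.001]
contact_force: [-4.1, -2.4, 10.4]
width: 0.281
finger_force: 29.7
```

```bash
python3 st.py;python3 arc.py 164.4 -4 24
```

```text
t 5.5 [0.4978 0.1431 0.2347] r 0.0544 deg 156.5 resist cw 3.87 radial out 2.78 F [-4.09 -2.44 10.44] w 0.281
0.0012 -0.0036
0.0014 -0.0036
0.0017 -0.0035
0.0019 -0.0033
0.0021 -0.0032
0.0023 -0.0031
0.0026 -0.0028
0.0027 -0.0027
0.0029 -0.0025
0.0031 -0.0023
0.0033 -0.002
0.0033 -0.0019
0.0035 -0.0016
0.0036 -0.0013
0.0037 -0.0011
0.0038 -0.0008
0.0038 -0.0006
0.0038 -0.0003
0.0038 0.0
0.0039 0.0003
0.0038 0.0005
0.0037 0.0007
0.0037 0.0011
0.0036 0.0013
```

{"op": "apply_moves", "data": {"series": [{"dx":0.0017,"dy":-0.0035,"dz":-0.0015,"wx":0,"wy":0,"wz":0},{"dx":0.0019,"dy":-0.0033,"dz":0,"wx":0,"wy":0,"wz":0},{"dx":0,"dy":0,"dz":0,"wx":0,"wy":0,"wz":0}]}}

```text
time: 5.8
tool_pos: [0.5012, 0.1502, 0.2349]
tcp_rot: [0.001, 1.0, 0.0, 0.001]
contact_force: [-2.4, -2.3, 7.4]
width: 0.281
finger_force: 29.7
```

```bash
python3 st.py
```

```text
t 5.8 [0.5012 0.1502 0.2349] r 0.0547 deg 148.2 resist cw 3.2 radial out 0.82 F [-2.39 -2.29  7.42] w 0.281
```

{"op": "apply_moves", "data": {"series": [{"dx":0.0021,"dy":-0.0032,"dz":0,"wx":0,"wy":0,"wz":0},{"dx":0.0023,"dy":-0.0031,"dz":0,"wx":0,"wy":0,"wz":0},{"dx":0,"dy":0,"dz":0,"wx":0,"wy":0,"wz":0}]}}

```text
time: 6.1
tool_pos: [0.5056, 0.1567, 0.235]
tcp_rot: [0.001, 1.0, 0.0, 0.0]
contact_force: [-2.9, -2.9, 7.6]
width: 0.28
finger_force: 29.7
```

```bash
python3 st.py
```

```text
t 6.1 [0.5056 0.1567 0.235 ] r 0.0549 deg 140.1 resist cw 4.12 radial out 0.38 F [-2.94 -2.92  7.6 ] w 0.28
```

{"op": "apply_moves", "data": {"series": [{"dx":0.0026,"dy":-0.0028,"dz":0,"wx":0,"wy":0,"wz":0},{"dx":0.0027,"dy":-0.0027,"dz":0,"wx":0,"wy":0,"wz":0},{"dx":0,"dy":0,"dz":0,"wx":0,"wy":0,"wz":0}]}}

```text
time: 6.4
tool_pos: [0.5107, 0.1624, 0.235]
tcp_rot: [0.001, 1.0, 0.0, 0.0]
contact_force: [-3.1, -1.2, 7.7]
width: 0.281
finger_force: 29.8
```

```bash
python3 st.py
```

```text
t 6.4 [0.5107 0.1624 0.235 ] r 0.0552 deg 132.0 resist cw 3.15 radial out 1.19 F [-3.14 -1.22  7.69] w 0.281
```

{"op": "apply_moves", "data": {"series": [{"dx":0.0029,"dy":-0.0025,"dz":0,"wx":0,"wy":0,"wz":0},{"dx":0.0031,"dy":-0.0023,"dz":0,"wx":0,"wy":0,"wz":0},{"dx":0,"dy":0,"dz":0,"wx":0,"wy":0,"wz":0}]}}

```text
time: 6.7
tool_pos: [0.5167, 0.1674, 0.235]
tcp_rot: [0.001, 1.0, 0.0, 0.0]
contact_force: [-3.9, -1.1, 8.6]
width: 0.282
finger_force: 29.8
```

```bash
python3 st.py
```

```text
t 6.7 [0.5167 0.1674 0.235 ] r 0.0555 deg 124.0 resist cw 3.8 radial out 1.28 F [-3.86 -1.07  8.62] w 0.282
```

{"op": "apply_moves", "data": {"series": [{"dx":0.0033,"dy":-0.002,"dz":0,"wx":0,"wy":0,"wz":0},{"dx":0.0033,"dy":-0.0019,"dz":0,"wx":0,"wy":0,"wz":0},{"dx":0,"dy":0,"dz":0,"wx":0,"wy":0,"wz":0}]}}

```text
time: 7.0
tool_pos: [0.5232, 0.1715, 0.2351]
tcp_rot: [0.0, 1.0, 0.0, -0.0]
contact_force: [-3.7, 0.7, 7.9]
width: 0.28
finger_force: 29.8
```

```bash
python3 st.py
```

```text
t 7.0 [0.5232 0.1715 0.2351] r 0.0557 deg 116.1 resist cw 3.04 radial out 2.24 F [-3.72  0.68  7.86] w 0.28
```

{"op": "apply_moves", "data": {"series": [{"dx":0.0035,"dy":-0.0018,"dz":0,"wx":0,"wy":0,"wz":0},{"dx":0.0036,"dy":-0.0015,"dz":0,"wx":0,"wy":0,"wz":0},{"dx":0,"dy":0,"dz":0,"wx":0,"wy":0,"wz":0}]}}

```text
time: 7.3
tool_pos: [0.5303, 0.1747, 0.235]
tcp_rot: [0.0, 1.0, 0.0, 0.0]
contact_force: [-4.3, 0.2, 8.1]
width: 0.285
finger_force: 29.8
```

```bash
python3 st.py
```

```text
t 7.3 [0.5303 0.1747 0.235 ] r 0.0561 deg 108.0 resist cw 4.07 radial out 1.49 F [-4.33  0.16  8.12] w 0.285
```

{"op": "apply_moves", "data": {"series": [{"dx":0.0037,"dy":-0.0012,"dz":0,"wx":0,"wy":0,"wz":0},{"dx":0.0038,"dy":-0.0009,"dz":0,"wx":0,"wy":0,"wz":0},{"dx":0,"dy":0,"dz":0,"wx":0,"wy":0,"wz":0}]}}

```text
time: 7.6
tool_pos: [0.5378, 0.1769, 0.235]
tcp_rot: [0.0, 1.0, 0.0, -0.0]
contact_force: [-3.8, 0.4, 9.0]
width: 0.281
finger_force: 29.8
```

```bash
python3 st.py
```

```text
t 7.6 [0.5378 0.1769 0.235 ] r 0.0564 deg 100.1 resist cw 3.69 radial out 1.11 F [-3.83  0.45  9.05] w 0.281
```

{"op": "apply_moves", "data": {"series": [{"dx":0.0038,"dy":-0.0006,"dz":0,"wx":0,"wy":0,"wz":0},{"dx":0.0038,"dy":-0.0003,"dz":0,"wx":0,"wy":0,"wz":0},{"dx":0,"dy":0,"dz":0,"wx":0,"wy":0,"wz":0}]}}

```text
time: 7.9
tool_pos: [0.5454, 0.178, 0.2351]
tcp_rot: [0.0, 1.0, 0.0, 0.0]
contact_force: [-3.3, 1.1, 8.3]
width: 0.287
finger_force: 29.8
```

```bash
python3 st.py; python3 arc.py 92.4 -4 40
```

```text
t 7.9 [0.5454 0.178  0.2351] r 0.0566 deg 92.3 resist cw 3.29 radial out 1.28 F [-3.34  1.14  8.32] w 0.287
0.0038 0.0
0.0039 0.0003
0.0038 0.0005
0.0037 0.0007
0.0037 0.0011
0.0036 0.0013
0.0036 0.0015
0.0034 0.0018
0.0032 0.002
0.0032 0.0022
0.0029 0.0025
0.0028 0.0026
0.0026 0.0029
0.0024 0.003
0.0021 0.0031
0.002 0.0033
0.0017 0.0035
0.0015 0.0035
0.0012 0.0037
0.0009 0.0037
0.0007 0.0038
0.0004 0.0038
0.0002 0.0038
-0.0001 0.0039
-0.0004 0.0038
-0.0006 0.0038
-0.0009 0.0037
-0.0012 0.0036
-0.0014 0.0036
-0.0017 0.0035
-0.0019 0.0033
-0.0021 0.0032
-0.0023 0.0031
-0.0026 0.0028
-0.0027 0.0027
-0.0029 0.0025
-0.0031 0.0023
-0.0033 0.002
-0.0033 0.0019
-0.0035 0.0016
```

{"op": "apply_moves", "data": {"series": [{"dx":0.0038,"dy":0,"dz":0,"wx":0,"wy":0,"wz":0},{"dx":0.0039,"dy":0.0003,"dz":0,"wx":0,"wy":0,"wz":0},{"dx":0,"dy":0,"dz":0,"wx":0,"wy":0,"wz":0}]}}

```text
time: 8.2
tool_pos: [0.5532, 0.178, 0.2351]
tcp_rot: [-0.0, 1.0, 0.0, 0.0]
contact_force: [-3.4, 1.7, 8.0]
width: 0.284
finger_force: 29.8
```

```bash
python3 st.py
```

```text
t 8.2 [0.5532 0.178  0.2351] r 0.0568 deg 84.5 resist cw 3.54 radial out 1.38 F [-3.39  1.72  8.02] w 0.284
```

{"op": "apply_moves", "data": {"series": [{"dx":0.0038,"dy":0.0005,"dz":0,"wx":0,"wy":0,"wz":0},{"dx":0.0037,"dy":0.0007,"dz":0,"wx":0,"wy":0,"wz":0},{"dx":0,"dy":0,"dz":0,"wx":0,"wy":0,"wz":0}]}}

```text
time: 8.5
tool_pos: [0.5607, 0.1769, 0.2351]
tcp_rot: [-0.001, 1.0, 0.0, 0.0]
contact_force: [-2.5, 3.1, 6.7]
width: 0.283
finger_force: 29.8
```

```bash
python3 st.py
```

```text
t 8.5 [0.5607 0.1769 0.2351] r 0.057 deg 76.8 resist cw 3.18 radial out 2.49 F [-2.53  3.15  6.65] w 0.283
```

{"op": "apply_moves", "data": {"series": [{"dx":0.0037,"dy":0.0011,"dz":0,"wx":0,"wy":0,"wz":0},{"dx":0.0036,"dy":0.0013,"dz":0,"wx":0,"wy":0,"wz":0},{"dx":0,"dy":0,"dz":0,"wx":0,"wy":0,"wz":0}]}}

```text
time: 8.8
tool_pos: [0.5681, 0.1748, 0.2351]
tcp_rot: [-0.001, 1.0, 0.0, 0.0]
contact_force: [-1.9, 4.1, 7.3]
width: 0.281
finger_force: 29.8
```

```bash
python3 st.py
```

```text
t 8.8 [0.5681 0.1748 0.2351] r 0.0572 deg 69.1 resist cw 3.23 radial out 3.2 F [-1.88  4.14  7.32] w 0.281
```

{"op": "apply_moves", "data": {"series": [{"dx":0.0037,"dy":0.0012,"dz":0,"wx":0,"wy":0,"wz":0},{"dx":0.0036,"dy":0.0015,"dz":0,"wx":0,"wy":0,"wz":0},{"dx":0,"dy":0,"dz":0,"wx":0,"wy":0,"wz":0}]}}

```text
time: 9.1
tool_pos: [0.5753, 0.1718, 0.235]
tcp_rot: [-0.001, 1.0, 0.0, 0.0]
contact_force: [-2.7, 2.5, 7.2]
width: 0.283
finger_force: 29.8
```

```bash
python3 st.py
```

```text
t 9.1 [0.5753 0.1718 0.235 ] r 0.0575 deg 61.2 resist cw 3.54 radial out 0.92 F [-2.67  2.51  7.17] w 0.283
```

{"op": "apply_moves", "data": {"series": [{"dx":0.0033,"dy":0.002,"dz":0,"wx":0,"wy":0,"wz":0},{"dx":0.0032,"dy":0.0022,"dz":0,"wx":0,"wy":0,"wz":0},{"dx":0,"dy":0,"dz":0,"wx":0,"wy":0,"wz":0}]}}

```text
time: 9.4
tool_pos: [0.5819, 0.1677, 0.235]
tcp_rot: [-0.001, 1.0, 0.0, 0.0]
contact_force: [-3.6, 3.5, 6.7]
width: 0.279
finger_force: 29.8
```

```bash
python3 st.py
```

```text
t 9.4 [0.5819 0.1677 0.235 ] r 0.0576 deg 53.5 resist cw 5.0 radial out 0.69 F [-3.61  3.53  6.7 ] w 0.279
```

{"op": "apply_moves", "data": {"series": [{"dx":0.0029,"dy":0.0025,"dz":0,"wx":0,"wy":0,"wz":0},{"dx":0,"dy":0,"dz":0,"wx":0,"wy":0,"wz":0}]}}

```text
time: 9.6
tool_pos: [0.5849, 0.1653, 0.2351]
tcp_rot: [-0.001, 1.0, 0.0, 0.001]
contact_force: [-1.8, 3.4, 6.2]
width: 0.281
finger_force: 29.7
```

```bash
python3 st.py
```

```text
t 9.6 [0.5849 0.1653 0.2351] r 0.0575 deg 49.8 resist cw 3.6 radial out 1.4 F [-1.84  3.4   6.25] w 0.281
```

Not the stop yet (noise).

{"op": "apply_moves", "data": {"series": [{"dx":0.0028,"dy":0.0026,"dz":0,"wx":0,"wy":0,"wz":0},{"dx":0.0026,"dy":0.0029,"dz":0,"wx":0,"wy":0,"wz":0},{"dx":0,"dy":0,"dz":0,"wx":0,"wy":0,"wz":0}]}}

```text
time: 9.9
tool_pos: [0.5905, 0.1599, 0.2351]
tcp_rot: [-0.001, 1.0, 0.0, 0.001]
contact_force: [-1.5, 3.6, 6.2]
width: 0.281
finger_force: 29.7
```

```bash
python3 st.py
```

```text
t 9.9 [0.5905 0.1599 0.2351] r 0.0575 deg 42.0 resist cw 3.68 radial out 1.23 F [-1.55  3.56  6.2 ] w 0.281
```

{"op": "apply_moves", "data": {"series": [{"dx":0.0024,"dy":0.003,"dz":0,"wx":0,"wy":0,"wz":0},{"dx":0.0021,"dy":0.0031,"dz":0,"wx":0,"wy":0,"wz":0},{"dx":0,"dy":0,"dz":0,"wx":0,"wy":0,"wz":0}]}}

```text
time: 10.2
tool_pos: [0.5951, 0.1538, 0.2351]
tcp_rot: [-0.001, 1.0, 0.0, 0.001]
contact_force: [-1.2, 3.7, 5.7]
width: 0.281
finger_force: 29.7
```

```bash
python3 st.py
```

```text
t 10.2 [0.5951 0.1538 0.2351] r 0.0575 deg 34.4 resist cw 3.72 radial out 1.09 F [-1.2   3.69  5.72] w 0.281
```

{"op": "apply_moves", "data": {"series": [{"dx":0.002,"dy":0.0033,"dz":0,"wx":0,"wy":0,"wz":0},{"dx":0.0017,"dy":0.0035,"dz":0,"wx":0,"wy":0,"wz":0},{"dx":0,"dy":0,"dz":0,"wx":0,"wy":0,"wz":0}]}}

```text
time: 10.5
tool_pos: [0.599, 0.147, 0.2352]
tcp_rot: [-0.001, 1.0, 0.0, 0.002]
contact_force: [0.8, 3.8, 5.1]
width: 0.281
finger_force: 29.7
```

```bash
python3 st.py
```

```text
t 10.5 [0.599  0.147  0.2352] r 0.0574 deg 26.5 resist cw 3.03 radial out 2.44 F [0.83 3.8  5.11] w 0.281
```

{"op": "apply_moves", "data": {"series": [{"dx":0.0018,"dy":0.0035,"dz":0,"wx":0,"wy":0,"wz":0},{"dx":0.0014,"dy":0.0037,"dz":0,"wx":0,"wy":0,"wz":0},{"dx":0,"dy":0,"dz":0,"wx":0,"wy":0,"wz":0}]}}

```text
time: 10.8
tool_pos: [0.6021, 0.1397, 0.2351]
tcp_rot: [-0.001, 1.0, 0.0, 0.001]
contact_force: [0.9, 2.6, 5.7]
width: 0.28
finger_force: 29.8
```

```bash
python3 st.py
```

```text
t 10.8 [0.6021 0.1397 0.2351] r 0.0574 deg 18.6 resist cw 2.12 radial out 1.71 F [0.95 2.56 5.66] w 0.28
```

{"op": "apply_moves", "data": {"series": [{"dx":0.0009,"dy":0.0037,"dz":0,"wx":0,"wy":0,"wz":0},{"dx":0.0007,"dy":0.0038,"dz":0,"wx":0,"wy":0,"wz":0},{"dx":0,"dy":0,"dz":0,"wx":0,"wy":0,"wz":0}]}}

```text
time: 11.1
tool_pos: [0.6039, 0.1321, 0.2351]
tcp_rot: [-0.001, 1.0, 0.0, 0.002]
contact_force: [1.9, 4.1, 5.9]
width: 0.281
finger_force: 29.7
```

```bash
python3 st.py
```

```text
t 11.1 [0.6039 0.1321 0.2351] r 0.0572 deg 10.8 resist cw 3.68 radial out 2.59 F [1.86 4.1  5.92] w 0.281
```

{"op": "apply_moves", "data": {"series": [{"dx":0.0005,"dy":0.0038,"dz":0,"wx":0,"wy":0,"wz":0},{"dx":0.0002,"dy":0.0038,"dz":0,"wx":0,"wy":0,"wz":0},{"dx":0,"dy":0,"dz":0,"wx":0,"wy":0,"wz":0}]}}

```text
time: 11.4
tool_pos: [0.6046, 0.1244, 0.2351]
tcp_rot: [-0.001, 1.0, 0.0, 0.002]
contact_force: [0.9, 3.4, 5.5]
width: 0.281
finger_force: 29.8
```

```bash
sed -i 's/\[.5477,.1214\]/[.549,.123]/' st.py; python3 st.py; python3 arc.py 2 -4 20
```

```text
t 11.4 [0.6046 0.1244 0.2351] r 0.0556 deg 1.4 resist cw 3.41 radial out 1.0 F [0.92 3.43 5.51] w 0.281
0.0 0.0038
-0.0003 0.0038
-0.0005 0.0039
-0.0008 0.0037
-0.0011 0.0037
-0.0013 0.0036
-0.0016 0.0035
-0.0018 0.0034
-0.002 0.0033
-0.0023 0.0031
-0.0024 0.0029
-0.0027 0.0028
-0.0028 0.0025
-0.0031 0.0024
-0.0032 0.0021
-0.0033 0.002
-0.0034 0.0016
-0.0036 0.0015
-0.0036 0.0012
-0.0038 0.0009
```

{"op": "apply_moves", "data": {"series": [{"dx":0,"dy":0.0038,"dz":0,"wx":0,"wy":0,"wz":0},{"dx":-0.0003,"dy":0.0038,"dz":0,"wx":0,"wy":0,"wz":0},{"dx":0,"dy":0,"dz":0,"wx":0,"wy":0,"wz":0}]}}

```text
time: 11.7
tool_pos: [0.6043, 0.1166, 0.235]
tcp_rot: [-0.001, 1.0, 0.0, 0.002]
contact_force: [3.0, 3.7, 5.6]
width: 0.282
finger_force: 29.8
```

```bash
python3 st.py
```

```text
t 11.7 [0.6043 0.1166 0.235 ] r 0.0557 deg -6.6 resist cw 4.02 radial out 2.53 F [2.97 3.7  5.57] w 0.282
```

{"op": "apply_moves", "data": {"series": [{"dx":-0.0005,"dy":0.0039,"dz":0,"wx":0,"wy":0,"wz":0},{"dx":-0.0008,"dy":0.0037,"dz":0,"wx":0,"wy":0,"wz":0},{"dx":0,"dy":0,"dz":0,"wx":0,"wy":0,"wz":0}]}}

```text
time: 12.0
tool_pos: [0.603, 0.109, 0.235]
tcp_rot: [-0.001, 1.0, 0.0, 0.002]
contact_force: [1.5, 2.9, 5.5]
width: 0.282
finger_force: 29.8
```

```bash
python3 st.py
```

```text
t 12.0 [0.603 0.109 0.235] r 0.0558 deg -14.6 resist cw 3.14 radial out 0.77 F [1.54 2.85 5.47] w 0.282
```

{"op": "apply_moves", "data": {"series": [{"dx":-0.0011,"dy":0.0037,"dz":0,"wx":0,"wy":0,"wz":0},{"dx":-0.0013,"dy":0.0036,"dz":0,"wx":0,"wy":0,"wz":0},{"dx":0,"dy":0,"dz":0,"wx":0,"wy":0,"wz":0}]}}

```text
time: 12.3
tool_pos: [0.6005, 0.1015, 0.2349]
tcp_rot: [-0.0, 1.0, 0.0, 0.002]
contact_force: [2.5, 3.0, 5.2]
width: 0.28
finger_force: 29.9
```

```bash
python3 st.py
```

```text
t 12.3 [0.6005 0.1015 0.2349] r 0.0558 deg -22.7 resist cw 3.72 radial out 1.18 F [2.52 2.98 5.22] w 0.28
```

{"op": "apply_moves", "data": {"series": [{"dx":-0.0016,"dy":0.0035,"dz":0,"wx":0,"wy":0,"wz":0},{"dx":-0.0018,"dy":0.0034,"dz":0,"wx":0,"wy":0,"wz":0},{"dx":0,"dy":0,"dz":0,"wx":0,"wy":0,"wz":0}]}}

```text
time: 12.6
tool_pos: [0.5972, 0.095, 0.235]
tcp_rot: [-0.001, 1.0, -0.0, 0.002]
contact_force: [3.8, 4.2, 5.6]
width: 0.277
finger_force: 29.9
```

```bash
python3 st.py
```

```text
t 12.6 [0.5972 0.095  0.235 ] r 0.0558 deg -30.1 resist cw 5.53 radial out 1.22 F [3.83 4.17 5.56] w 0.277
```

{"op": "apply_moves", "data": {"series": [{"dx":-0.002,"dy":0.0033,"dz":0,"wx":0,"wy":0,"wz":0},{"dx":0,"dy":0,"dz":0,"wx":0,"wy":0,"wz":0}]}}

```text
time: 12.8
tool_pos: [0.5957, 0.0927, 0.2351]
tcp_rot: [-0.002, 1.0, 0.0, 0.003]
contact_force: [5.1, 8.3, 4.6]
width: 0.281
finger_force: 30.1
```

```bash
python3 st.py
```

```text
t 12.8 [0.5957 0.0927 0.2351] r 0.0556 deg -33.0 resist cw 9.78 radial out -0.22 F [5.14 8.32 4.64] w 0.281
```

```bash
python3 arc.py -34 15 24
```

```text
0.0064 -0.0129
0.0029 -0.0141
-0.0009 -0.0143
-0.0046 -0.0136
-0.0079 -0.012
-0.0107 -0.0095
-0.0129 -0.0064
-0.0141 -0.0029
-0.0143 0.0009
-0.0136 0.0046
-0.012 0.0079
-0.0095 0.0107
-0.0064 0.0129
-0.0029 0.0141
0.0009 0.0143
0.0046 0.0136
0.0079 0.012
0.0107 0.0095
0.0129 0.0064
0.0141 0.0029
0.0143 -0.0009
0.0136 -0.0046
0.012 -0.0079
0.0095 -0.0107
```

{"op": "apply_moves", "data": {"series": [{"dx":0.0064,"dy":-0.0129,"dz":0,"wx":0,"wy":0,"wz":0},{"dx":0.0029,"dy":-0.0141,"dz":0,"wx":0,"wy":0,"wz":0},{"dx":-0.0009,"dy":-0.0143,"dz":0,"wx":0,"wy":0,"wz":0},{"dx":-0.0046,"dy":-0.0136,"dz":0,"wx":0,"wy":0,"wz":0},{"dx":-0.0079,"dy":-0.012,"dz":0,"wx":0,"wy":0,"wz":0},{"dx":-0.0107,"dy":-0.0095,"dz":0,"wx":0,"wy":0,"wz":0},{"dx":-0.0129,"dy":-0.0064,"dz":0,"wx":0,"wy":0,"wz":0},{"dx":-0.0141,"dy":-0.0029,"dz":0,"wx":0,"wy":0,"wz":0},{"dx":-0.0143,"dy":0.0009,"dz":0,"wx":0,"wy":0,"wz":0},{"dx":-0.0136,"dy":0.0046,"dz":0,"wx":0,"wy":0,"wz":0},{"dx":-0.012,"dy":0.0079,"dz":0,"wx":0,"wy":0,"wz":0},{"dx":-0.0095,"dy":0.0107,"dz":0,"wx":0,"wy":0,"wz":0}]}}

```text
time: 14.0
tool_pos: [0.5032, 0.1536, 0.235]
tcp_rot: [-0.001, 1.0, 0.001, 0.001]
contact_force: [1.6, 3.6, 5.0]
width: 0.279
finger_force: 30.0
```

```bash
python3 st.py
```

```text
t 14.0 [0.5032 0.1536 0.235 ] r 0.0551 deg 146.3 resist cw -3.89 radial out 0.66 F [1.61 3.6  5.  ] w 0.279
```

Tracking is good. Five more half turns.

{"op": "apply_moves", "data": {"series": [{"dx":-0.0064,"dy":0.0129,"dz":0,"wx":0,"wy":0,"wz":0},{"dx":-0.0029,"dy":0.0141,"dz":0,"wx":0,"wy":0,"wz":0},{"dx":0.0009,"dy":0.0143,"dz":0,"wx":0,"wy":0,"wz":0},{"dx":0.0046,"dy":0.0136,"dz":0,"wx":0,"wy":0,"wz":0},{"dx":0.0079,"dy":0.012,"dz":0,"wx":0,"wy":0,"wz":0},{"dx":0.0107,"dy":0.0095,"dz":0,"wx":0,"wy":0,"wz":0},{"dx":0.0129,"dy":0.0064,"dz":0,"wx":0,"wy":0,"wz":0},{"dx":0.0141,"dy":0.0029,"dz":0,"wx":0,"wy":0,"wz":0},{"dx":0.0143,"dy":-0.0009,"dz":0,"wx":0,"wy":0,"wz":0},{"dx":0.0136,"dy":-0.0046,"dz":0,"wx":0,"wy":0,"wz":0},{"dx":0.012,"dy":-0.0079,"dz":0,"wx":0,"wy":0,"wz":0},{"dx":0.0095,"dy":-0.0107,"dz":0,"wx":0,"wy":0,"wz":0}]}}

```text
time: 15.2
tool_pos: [0.5946, 0.09, 0.2345]
tcp_rot: [0.002, 1.0, -0.0, -0.001]
contact_force: [-2.9, -3.3, 6.5]
width: 0.289
finger_force: 30.2
```

```bash
python3 st.py
```

```text
t 15.2 [0.5946 0.09   0.2345] r 0.0563 deg -35.9 resist cw -4.38 radial out -0.36 F [-2.86 -3.33  6.46] w 0.289
```

{"op": "apply_moves", "data": {"series": [{"dx":0.0064,"dy":-0.0129,"dz":0,"wx":0,"wy":0,"wz":0},{"dx":0.0029,"dy":-0.0141,"dz":0,"wx":0,"wy":0,"wz":0},{"dx":-0.0009,"dy":-0.0143,"dz":0,"wx":0,"wy":0,"wz":0},{"dx":-0.0046,"dy":-0.0136,"dz":0,"wx":0,"wy":0,"wz":0},{"dx":-0.0079,"dy":-0.012,"dz":0,"wx":0,"wy":0,"wz":0},{"dx":-0.0107,"dy":-0.0095,"dz":0,"wx":0,"wy":0,"wz":0},{"dx":-0.0129,"dy":-0.0064,"dz":0,"wx":0,"wy":0,"wz":0},{"dx":-0.0141,"dy":-0.0029,"dz":0,"wx":0,"wy":0,"wz":0},{"dx":-0.0143,"dy":0.0009,"dz":0,"wx":0,"wy":0,"wz":0},{"dx":-0.0136,"dy":0.0046,"dz":0,"wx":0,"wy":0,"wz":0},{"dx":-0.012,"dy":0.0079,"dz":0,"wx":0,"wy":0,"wz":0},{"dx":-0.0095,"dy":0.0107,"dz":0,"wx":0,"wy":0,"wz":0}]}}

```text
time: 16.4
tool_pos: [0.5032, 0.1536, 0.235]
tcp_rot: [-0.001, 1.0, 0.001, 0.001]
contact_force: [2.4, 3.5, 4.3]
width: 0.286
finger_force: 30.1
```

{"op": "apply_moves", "data": {"series": [{"dx":-0.0064,"dy":0.0129,"dz":0,"wx":0,"wy":0,"wz":0},{"dx":-0.0029,"dy":0.0141,"dz":0,"wx":0,"wy":0,"wz":0},{"dx":0.0009,"dy":0.0143,"dz":0,"wx":0,"wy":0,"wz":0},{"dx":0.0046,"dy":0.0136,"dz":0,"wx":0,"wy":0,"wz":0},{"dx":0.0079,"dy":0.012,"dz":0,"wx":0,"wy":0,"wz":0},{"dx":0.0107,"dy":0.0095,"dz":0,"wx":0,"wy":0,"wz":0},{"dx":0.0129,"dy":0.0064,"dz":0,"wx":0,"wy":0,"wz":0},{"dx":0.0141,"dy":0.0029,"dz":0,"wx":0,"wy":0,"wz":0},{"dx":0.0143,"dy":-0.0009,"dz":0,"wx":0,"wy":0,"wz":0},{"dx":0.0136,"dy":-0.0046,"dz":0,"wx":0,"wy":0,"wz":0},{"dx":0.012,"dy":-0.0079,"dz":0,"wx":0,"wy":0,"wz":0},{"dx":0.0095,"dy":-0.0107,"dz":0,"wx":0,"wy":0,"wz":0}]}}

```text
time: 17.6
tool_pos: [0.5945, 0.09, 0.2345]
tcp_rot: [0.002, 1.0, -0.0, -0.001]
contact_force: [-3.9, -3.6, 6.3]
width: 0.285
finger_force: 30.3
```

```bash
python3 st.py
```

```text
t 17.6 [0.5945 0.09   0.2345] r 0.0562 deg -35.9 resist cw -5.14 radial out -1.04 F [-3.86 -3.56  6.31] w 0.285
```

{"op": "apply_moves", "data": {"series": [{"dx":0.0064,"dy":-0.0129,"dz":0,"wx":0,"wy":0,"wz":0},{"dx":0.0029,"dy":-0.0141,"dz":0,"wx":0,"wy":0,"wz":0},{"dx":-0.0009,"dy":-0.0143,"dz":0,"wx":0,"wy":0,"wz":0},{"dx":-0.0046,"dy":-0.0136,"dz":0,"wx":0,"wy":0,"wz":0},{"dx":-0.0079,"dy":-0.012,"dz":0,"wx":0,"wy":0,"wz":0},{"dx":-0.0107,"dy":-0.0095,"dz":0,"wx":0,"wy":0,"wz":0},{"dx":-0.0129,"dy":-0.0064,"dz":0,"wx":0,"wy":0,"wz":0},{"dx":-0.0141,"dy":-0.0029,"dz":0,"wx":0,"wy":0,"wz":0},{"dx":-0.0143,"dy":0.0009,"dz":0,"wx":0,"wy":0,"wz":0},{"dx":-0.0136,"dy":0.0046,"dz":0,"wx":0,"wy":0,"wz":0},{"dx":-0.012,"dy":0.0079,"dz":0,"wx":0,"wy":0,"wz":0},{"dx":-0.0095,"dy":0.0107,"dz":0,"wx":0,"wy":0,"wz":0}]}}

```text
time: 18.8
tool_pos: [0.5032, 0.1536, 0.2351]
tcp_rot: [-0.001, 1.0, 0.001, 0.001]
contact_force: [3.3, 3.5, 4.7]
width: 0.284
finger_force: 30.2
```

{"op": "apply_moves", "data": {"series": [{"dx":-0.0064,"dy":0.0129,"dz":0,"wx":0,"wy":0,"wz":0},{"dx":-0.0029,"dy":0.0141,"dz":0,"wx":0,"wy":0,"wz":0},{"dx":0.0009,"dy":0.0143,"dz":0,"wx":0,"wy":0,"wz":0},{"dx":0.0046,"dy":0.0136,"dz":0,"wx":0,"wy":0,"wz":0},{"dx":0.0079,"dy":0.012,"dz":0,"wx":0,"wy":0,"wz":0},{"dx":0.0107,"dy":0.0095,"dz":0,"wx":0,"wy":0,"wz":0},{"dx":0.0129,"dy":0.0064,"dz":0,"wx":0,"wy":0,"wz":0},{"dx":0.0141,"dy":0.0029,"dz":0,"wx":0,"wy":0,"wz":0},{"dx":0.0143,"dy":-0.0009,"dz":0,"wx":0,"wy":0,"wz":0},{"dx":0.0136,"dy":-0.0046,"dz":0,"wx":0,"wy":0,"wz":0},{"dx":0.012,"dy":-0.0079,"dz":0,"wx":0,"wy":0,"wz":0},{"dx":0.0095,"dy":-0.0107,"dz":0,"wx":0,"wy":0,"wz":0}]}}

```text
time: 20.0
tool_pos: [0.5945, 0.09, 0.2345]
tcp_rot: [0.002, 1.0, -0.0, -0.001]
contact_force: [-2.9, -2.8, 8.0]
width: 0.282
finger_force: 30.4
```

```bash
python3 st.py
```

```text
t 20.0 [0.5945 0.09   0.2345] r 0.0562 deg -36.0 resist cw -3.96 radial out -0.71 F [-2.9  -2.79  8.  ] w 0.282
```

{"op": "apply_moves", "data": {"series": [{"dx":0.0022,"dy":-0.0032,"dz":0,"wx":0,"wy":0,"wz":0},{"dx":0.002,"dy":-0.0034,"dz":0,"wx":0,"wy":0,"wz":0},{"dx":0,"dy":0,"dz":0,"wx":0,"wy":0,"wz":0},{"dx":0,"dy":0,"dz":0,"wx":0,"wy":0,"wz":0},{"dx":0,"dy":0,"dz":0,"wx":0,"wy":0,"wz":0}]}}

```text
time: 20.5
tool_pos: [0.5985, 0.0965, 0.2346]
tcp_rot: [0.002, 1.0, 0.0, -0.0]
contact_force: [-1.1, -3.6, 6.9]
width: 0.28
finger_force: 30.4
```

```bash
python3 st.py
```

```text
t 20.5 [0.5985 0.0965 0.2346] r 0.0561 deg -28.2 resist cw -3.67 radial out 0.75 F [-1.07 -3.59  6.93] w 0.28
```

{"op": "apply_moves", "data": {"series": [{"dx":0,"dy":0,"dz":0,"wx":0,"wy":0,"wz":0},{"dx":0,"dy":0,"dz":0,"wx":0,"wy":0,"wz":0},{"dx":0,"dy":0,"dz":0,"wx":0,"wy":0,"wz":0},{"dx":0,"dy":0,"dz":0,"wx":0,"wy":0,"wz":0},{"dx":0,"dy":0,"dz":-0.02,"wx":0,"wy":0,"wz":0},{"dx":0,"dy":0,"dz":-0.035,"wx":0,"wy":0,"wz":0},{"dx":0,"dy":0,"dz":-0.035,"wx":0,"wy":0,"wz":0},{"dx":0,"dy":0,"dz":0,"wx":0,"wy":0,"wz":0}], "claw": 0.06}}

```text
time: 21.3
tool_pos: [0.6006, 0.0977, 0.3302]
tcp_rot: [0.0, 1.0, 0.0, 0.005]
contact_force: [-0.4, 0.2, 1.2]
width: 0.706
finger_force: 0.0
```

```bash
python3 st.py; python3 - <<'E'
from h import *
f=optics.grab_frame("scene"); np.savez("scene2.npz",**f); p=cloud(f); z=p[...,2]; c=f["color"].astype(int)
cv2.imwrite("pics/sc2.png",cv2.resize(f["color"][160:285,190:340,::-1],(720,600)))
k=(z>.05)&(z<.08)&(c.max(-1)<70)&(f["depth"]>0); k[:,:195]=0;k[:,260:]=0;k[:180]=0;k[240:]=0
print("lever",k.sum(),p[k].min(0),p[k].max(0),p[k].mean(0))
k=(z>.222)&(z<.272)&(c.max(-1)<70)&(f["depth"]>0); k[:,:220]=0;k[:,340:]=0;k[:150]=0;k[260:]=0
print("knob",k.sum(),p[k].min(0),p[k].max(0))
E
```

```text
t 21.3 [0.6006 0.0977 0.3302] r 0.0575 deg -26.1 resist cw -0.01 radial out -0.48 F [-0.44  0.21  1.16] w 0.706
lever 93 [ 0.53865559 -0.14577206  0.05916354] [ 0.55566156 -0.10159517  0.07708641] [ 0.54823996 -0.12199313  0.07013702]
knob 173 [0.53867826 0.08161665 0.22200044] [0.60740641 0.1341063  0.26937452]
```

View pics/sc2.png

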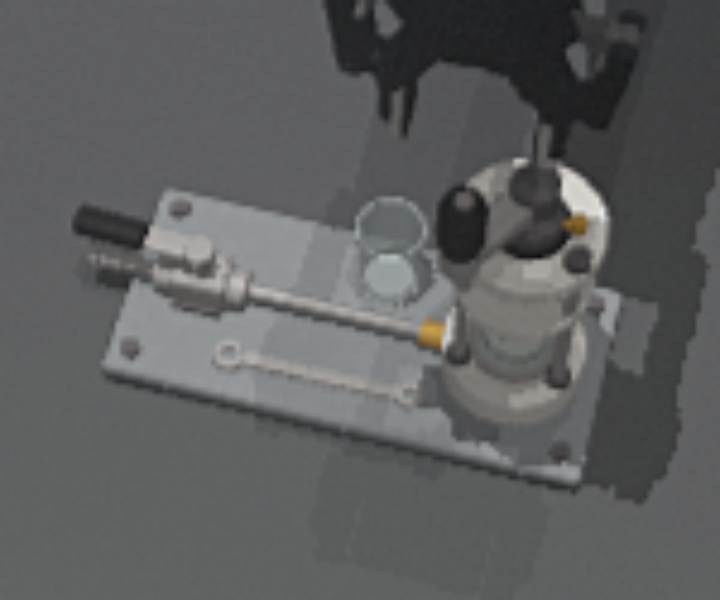

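{"op": "apply_moves", "data": {"series": [{"dx":-0.0025,"dy":0.0435,"dz":0,"wx":0,"wy":0,"wz":0},{"dx":-0.0025,"dy":0.0435,"dz":0,"wx":0,"wy":0,"wz":0},{"dx":-0.0025,"dy":0.0435,"dz":0,"wx":0,"wy":0,"wz":0},{"dx":-0.0025,"dy":0.0435,"dz":0,"wx":0,"wy":0,"wz":0},{"dx":-0.0025,"dy":0.0435,"dz":0,"wx":0,"wy":0,"wz":0},{"dx":0,"dy":0,"dz":0.04,"wx":0,"wy":0,"wz":0},{"dx":0,"dy":0,"dz":0.04,"wx":0,"wy":0,"wz":0},{"dx":0,"dy":0,"dz":0.04,"wx":0,"wy":0,"wz":0},{"dx":0,"dy":0,"dz":0.04,"wx":0,"wy":0,"wz":0},{"dx":0,"dy":0,"dz":0.04,"wx":0,"wy":0,"wz":0},{"dx":0,"dy":0,"dz":0,"wx":0,"wy":0,"wz":0}], "claw": 0.0}}

```text
time: 22.45
tool_pos: [0.5803, -0.1176, 0.1156]
tcp_rot: [-0.003, 1.0, 0.0, -0.007]
contact_force: [-1.5, 0.6, -0.3]
width: -0.004
finger_force: 0.0
```

```bash
python3 - <<'E'
from h import *
f=optics.grab_frame("wrist"); cv2.imwrite("pics/w2.png",f["color"][:,:,::-1]); s=bot.sense(); print(s["tool_pos"],s["tcp_rot"],s["width"])
E
```

```text
[ 0.58290764 -0.11862461  0.11970876] [-1.69424711e-03  9.99989961e-01  1.31772196e-04 -4.14619577e-03] -0.0026925415969452334
```

View pics/w2.png

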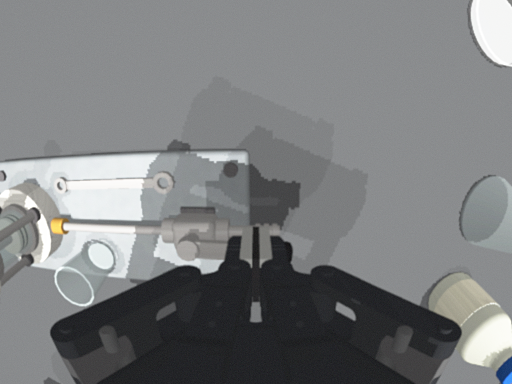

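The shut fingers (256,250) hide the lever beneath/behind them, and the valve body is at (195,230). I'll shift clear to the +x side and descend.

{"op": "apply_moves", "data": {"series": [{"dx":0.006,"dy":0,"dz":0,"wx":0,"wy":0,"wz":0},{"dx":0,"dy":0,"dz":0.03,"wx":0,"wy":0,"wz":0},{"dx":0,"dy":0,"dz":0.02,"wx":0,"wy":0,"wz":0},{"dx":0,"dy":0,"dz":0.016,"wx":0,"wy":0,"wz":0},{"dx":0,"dy":0,"dz":0,"wx":0,"wy":0,"wz":0},{"dx":0,"dy":0,"dz":0,"wx":0,"wy":0,"wz":0}]}}

```text
time: 23.1
tool_pos: [0.593, -0.1202, 0.0593]
tcp_rot: [0.0, 1.0, 0.0, 0.001]
contact_force: [-0.1, -0.5, 0.3]
width: -0.001
finger_force: 0.0
```

```bash
python3 - <<'E'
from h import *
s=bot.sense(); print(s["tool_pos"],s["contact_force"])
P=np.array([.550,-.067]); p=s["tool_pos"][:2]
for th in list(range(-5,100,5)):
    t=np.radians(th); q=P+.053*np.array([-np.sin(t),-np.cos(t)])+.0215*np.array([np.cos(t),-np.sin(t)])
    d=(q-p).round(4); print(th,d[0],-d[1]); p=p+d
E
```

```text
[ 0.5930373  -0.12024933  0.05928126] [-0.14407192 -0.51011876  0.34023123]
-5 -0.017 -0.0023
0 -0.0045 0.0021
5 -0.0047 0.0016
10 -0.0049 0.0013
15 -0.0049 0.0008
20 -0.005 0.0004
25 -0.005 -0.0
30 -0.0049 -0.0005
35 -0.0049 -0.0009
40 -0.0048 -0.0013
45 -0.0047 -0.0018
50 -0.0045 -0.0021
55 -0.0043 -0.0025
60 -0.0041 -0.0029
65 -0.0038 -0.0033
70 -0.0035 -0.0035
75 -0.0032 -0.0039
80 -0.0028 -0.0041
85 -0.0025 -0.0043
90 -0.002 -0.0045
95 -0.0017 -0.0048
```

{"op": "apply_moves", "data": {"series": [{"dx":-0.0085,"dy":-0.0012,"dz":0.005,"wx":0,"wy":0,"wz":0},{"dx":-0.0085,"dy":-0.0011,"dz":0,"wx":0,"wy":0,"wz":0},{"dx":-0.0045,"dy":0.0021,"dz":0,"wx":0,"wy":0,"wz":0},{"dx":-0.0047,"dy":0.0016,"dz":0,"wx":0,"wy":0,"wz":0},{"dx":-0.0049,"dy":0.0013,"dz":0,"wx":0,"wy":0,"wz":0},{"dx":-0.0049,"dy":0.0008,"dz":0,"wx":0,"wy":0,"wz":0},{"dx":-0.005,"dy":0.0004,"dz":0,"wx":0,"wy":0,"wz":0},{"dx":-0.005,"dy":0,"dz":0,"wx":0,"wy":0,"wz":0},{"dx":0,"dy":0,"dz":0,"wx":0,"wy":0,"wz":0}]}}

```text
time: 24.0
tool_pos: [0.5455, -0.1241, 0.0531]
tcp_rot: [0.0, 1.0, 0.0, -0.0]
contact_force: [0.8, -0.5, 1.2]
width: 0.002
finger_force: 0.8
```

{"op": "apply_moves", "data": {"series": [{"dx":-0.0049,"dy":-0.0005,"dz":0,"wx":0,"wy":0,"wz":0},{"dx":-0.0049,"dy":-0.0009,"dz":0,"wx":0,"wy":0,"wz":0},{"dx":-0.0048,"dy":-0.0013,"dz":0,"wx":0,"wy":0,"wz":0},{"dx":-0.0047,"dy":-0.0018,"dz":0,"wx":0,"wy":0,"wz":0}]}}

```text
time: 24.4
tool_pos: [0.5263, -0.1194, 0.0529]
tcp_rot: [0.0, 1.0, 0.0, 0.0]
contact_force: [4.1, -1.0, 1.3]
width: 0.003
finger_force: 1.9
```

```bash
python3 - <<'E'
from h import *
f=optics.grab_frame("scene"); cv2.imwrite("pics/sc3.png",cv2.resize(f["color"][160:285,170:320,::-1],(720,600))); s=bot.sense(); print(s["tool_pos"],s["contact_force"])
E
```

```text
[ 0.52549444 -0.11898896  0.05264178] [ 3.34903392 -1.37223113  1.94758206]
```

View pics/sc3.png

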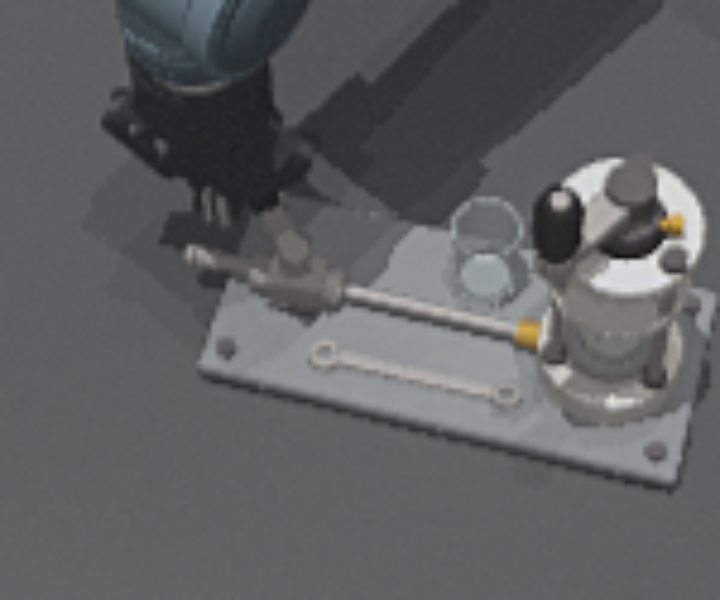

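The lever has swung well round behind the fingers, at (280,215), with a push of 3–4 N as expected. I'll carry on along the arc.

{"op": "apply_moves", "data": {"series": [{"dx":-0.0045,"dy":-0.0021,"dz":0,"wx":0,"wy":0,"wz":0},{"dx":-0.0043,"dy":-0.0025,"dz":0,"wx":0,"wy":0,"wz":0},{"dx":-0.0041,"dy":-0.0029,"dz":0,"wx":0,"wy":0,"wz":0},{"dx":-0.0038,"dy":-0.0033,"dz":0,"wx":0,"wy":0,"wz":0},{"dx":-0.0035,"dy":-0.0035,"dz":0,"wx":0,"wy":0,"wz":0},{"dx":-0.0032,"dy":-0.0039,"dz":0,"wx":0,"wy":0,"wz":0},{"dx":-0.0028,"dy":-0.0041,"dz":0,"wx":0,"wy":0,"wz":0},{"dx":-0.0025,"dy":-0.0043,"dz":0,"wx":0,"wy":0,"wz":0},{"dx":-0.002,"dy":-0.0045,"dz":0,"wx":0,"wy":0,"wz":0},{"dx":0,"dy":0,"dz":0,"wx":0,"wy":0,"wz":0}]}}

```text
time: 25.45
tool_pos: [0.4951, -0.0874, 0.0525]
tcp_rot: [-0.0, 1.0, 0.0, -0.001]
contact_force: [0.6, -0.9, 0.6]
width: -0.001
finger_force: 0.4
```

{"op": "apply_moves", "data": {"series": [{"dx":0,"dy":-0.003,"dz":0,"wx":0,"wy":0,"wz":0},{"dx":0,"dy":-0.003,"dz":0,"wx":0,"wy":0,"wz":0},{"dx":0,"dy":0,"dz":0,"wx":0,"wy":0,"wz":0}]}}

```text
time: 25.75
tool_pos: [0.495, -0.0849, 0.0526]
tcp_rot: [0.003, 1.0, 0.001, -0.001]
contact_force: [-4.1, -16.1, 0.0]
width: -0.004
finger_force: 8.5
```

{"op": "apply_moves", "data": {"series": [{"dx":0,"dy":-0.002,"dz":0,"wx":0,"wy":0,"wz":0},{"dx":0,"dy":0,"dz":0,"wx":0,"wy":0,"wz":0}]}}

```text
time: 25.95
tool_pos: [0.495, -0.0847, 0.0527]
tcp_rot: [0.005, 1.0, 0.001, -0.001]
contact_force: [-6.2, -23.5, -1.8]
width: 0.001
finger_force: 12.2
```

Hard stop reached. I'll back off, rise and check.

{"op": "apply_moves", "data": {"series": [{"dx":0,"dy":0.015,"dz":0,"wx":0,"wy":0,"wz":0},{"dx":0,"dy":0.02,"dz":0,"wx":0,"wy":0,"wz":0},{"dx":-0.01,"dy":0.03,"dz":-0.02,"wx":0,"wy":0,"wz":0},{"dx":-0.01,"dy":0.03,"dz":-0.04,"wx":0,"wy":0,"wz":0},{"dx":-0.01,"dy":0.01,"dz":-0.045,"wx":0,"wy":0,"wz":0},{"dx":-0.01,"dy":0.01,"dz":-0.045,"wx":0,"wy":0,"wz":0},{"dx":0,"dy":0,"dz":-0.04,"wx":0,"wy":0,"wz":0},{"dx":0,"dy":0,"dz":0,"wx":0,"wy":0,"wz":0},{"dx":0,"dy":0,"dz":0,"wx":0,"wy":0,"wz":0}]}}

```text
time: 26.85
tool_pos: [0.4561, -0.1943, 0.2424]
tcp_rot: [-0.0, 1.0, 0.0, 0.0]
contact_force: [-0.3, 0.7, -1.5]
width: 0.001
finger_force: 0.0
```

```bash
python3 - <<'E'
from h import *
f=optics.grab_frame("scene"); cv2.imwrite("pics/sc4.png",cv2.resize(f["color"][160:285,170:320,::-1],(720,600))); s=bot.sense(); print(s["tool_pos"],s["contact_force"])
E
```

```text
[ 0.45552773 -0.1937877   0.24080937] [ 0.60825586  0.35959396 -0.23464788]
```

View pics/sc4.png

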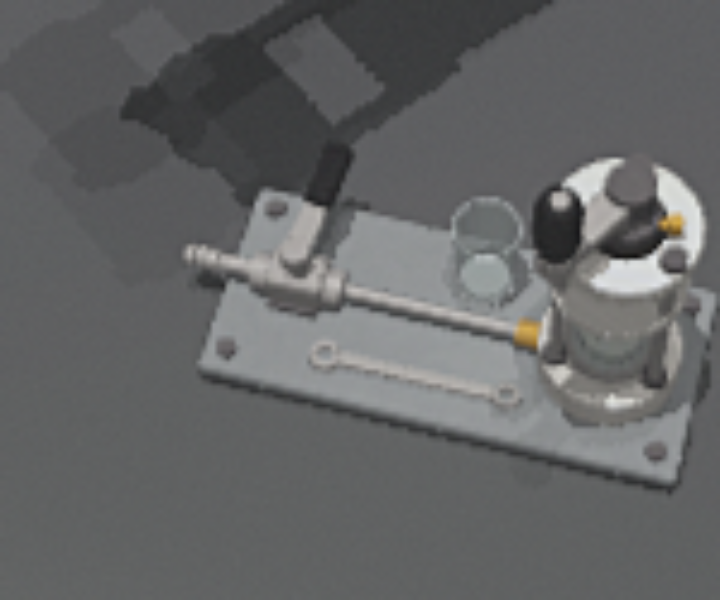

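The lever (330,175) now points crosswise to the pipe. The beaker, spanner and crank are unmoved, and the robot is clear.

```bash
python3 -c "
from plant import ticket; print(ticket.finish_job())"
```

```text
the job is handed in; nothing more can be done
None
```

The job is handed in, with no verdict shown: I felt the bottom stop at about 10 N at the knob, cranked back up three turns, swung the outlet valve lever to its far stop, and let go of the pump with the beaker and spanner where they were.

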